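# Centre a clay vase on the photo plinth

## Robot

A 6-joint arm with a two-finger parallel gripper is mounted at the origin on the work surface. World frame = base frame: x ahead of the robot, y to its left, z up, the work surface at z = 0. Lengths are in m, angles in rad, forces in N, time in s.
With the tool pointing down it reaches from about 0.325 to 0.775 m from the base axis. Payload 5.5 kg.
Tool frame: the origin (TCP) lies midway between the tips of the shut fingers; the grasp point (between the pads) lies 19 mm behind it (ctrl.pinch_z is the z of the grasp point in the tool frame, in m); z points along the fingers, y is the line along which they close (so a half turn about z gives the same grasp; the last joint's range is limited). The gripper opens to 85 mm and grips with 20 to 120 N. Pads are 22 mm wide; open, the fingers measure 114 mm over their backs; the gripper's body (76 mm by 85 mm) begins 54 mm behind the grasp point. The pads swing forward as they close: fully open they stand 13 mm farther back than shut.
Start: joints at [-1.255, 0.091, 1.231, -0, 1.82, -0.057], TCP at [0.219, -0.559, 0.231] pointing down, gripper open.
Joint ranges: [-2.87, 2.87], [-0.86, 2.18], [0.17, 2.46], [-1.51, 4.65], [0.06, 2.69], [-2.65, 2.65]. Speed limits (rad/s): [2.57, 2.57, 3.01, 3.14, 3.14, 3.14].

## Interface

Orientations are given as a rotation vector (axis times angle).
In Python, from bench import telemetry, viewer, sign_off, ctrl gives the robot as it stands. The module is installed in compiled form; this text tells all that it offers.
- The arm moves only by the tool play_rows, never from a script. Its argument "increments" is a list of rows, each a list of 5 numbers: the shift along the tool's x, y, z as a fraction of full scale, then the turn about the tool's z as a fraction of full scale, then the opening, from 0 (shut) to 1 (fully open). A call has 1 to 8 rows; each row shifts and turns the commanded pose from where the row before left it, along the tool's axes as they then stand; what a row does not reach is not made up. Full scale, the value 1, is 2.5 cm for a shift and 90 degrees for a turn. A row lasts 1/12 s, in which the tool goes at most 41.7 mm and 7.16 degrees, less where a joint would pass 70% of its speed; a pose out of reach is approached as far as the arm can. A call with a number of a shift or a turn outside -1 to 1 is refused whole. A call with a gripper value outside its range is refused whole. The fingers move at their own pace and stop on an object; "force" is the grip in N (left out, the last holds). Time passes only in rows, so rows that do not move let the fingers close. It gives the time, the measured TCP pose, the force, the opening and the grip force at its end, in the units of the state.
- telemetry.get_obs(): the state, without advancing time (a new reading comes with each control period).
- viewer.capture(name): name is "scene" or "top" or "wrist"; returns a dict with "image" (384x512x3 uint8, red, green, blue), "z_map" (384x512 float32, m along the optical axis (not along the pixel's ray), 0 where there is no reading), "fovy" (degrees; the focal length in pixels is half the picture's height over the tangent of half this angle, whatever the lens; pixels are square), "cx", "cy" (the principal point, pixels), "dist_coeffs" ([k1, k2, p1, p2, k3] as OpenCV has them; the pictures are not rectified), "extrinsics" (4x4, takes a point from camera to world coordinates). Camera axes: x right, y down, z forward; pixel columns grow to the right and rows downward; lengths in m; the calibration is good to about 2 mm. A picture is of the moment at which its call begins.
- sign_off(): hands the job in; it is judged then, once.
The state is a dict: "clock": time; "joint_positions": joint angles; "joint_velocities": joint speeds; "effort": joint torques, N m; "tool_pos": TCP position; "tcp_rot": TCP orientation; "wrist_force": force on the tool from outside, world axes, zero at the start; "ft_torque": the same for the moment, N m; "opening": finger opening in m; "finger_force": force on a finger pad.
Only numpy, scipy, OpenCV 4.12 (cv2) and the standard library are available. Lean on these libraries where they do the work, as an engineer would, in place of code of your own. Each camera call takes 0.05 s, during which the arm holds its last target. There are 200 camera calls.

## Task

The little clay vase stands off to one side of its round photo plinth. Nudge it with light touches of the fingers, without pinching, lifting or toppling it, until it stands upright and centred, its foot wholly inside the small inner ring, and then move clear. Be gentle, for it is wobbly, and leave everything else on the board as it is.

Things in the scene. Friction and masses are not known exactly. Their poses are not given: they have to be found in the camera images.
- vase: terracotta bud vase, 58 mm tall, 100-190 g, loose; origin at the centre of its underside, z up. Radius by height: foot 18 mm at 0, belly 25 mm (widest) at 17 mm, 16 at 34, neck 8 at 49, lip 11 at 58. An upright finger reaching below the belly slides it (1 N or so), and it stops when the finger stops; pushed at neck or lip it topples. Over 12 N from the fingers, or 0.3 m/s, is too rough
- plinth_top (a point): centre of the plinth's flat top, z up. The plinth is a white painted disc 110 mm in diameter with a 124 mm foot flange, 45 mm tall, fixed; the top lies 49 mm above the work surface. Two thin dark rings are printed on the top about its centre: the inner one has a 25 mm inside radius, the outer one 46 mm
- board: the grey photo board under it all, 360 x 460 mm, 4 mm thick, fixed; origin at the centre of its underside, long along its own y. All bystanders stand on it, around the plinth; those taller than the plinth's top keep at least 105 mm from the plinth's axis
- pencup: dark steel pen cup, empty, 72 mm across the rim, 90 mm tall; origin at the centre of its underside. Bystander on the board
- stapler: black desk stapler, 130 x 34 mm, 47 mm tall; origin under its centre, long along its own x. Bystander on the board
- tape: cardboard-brown roll of tape lying flat, 84 mm outside, 22 mm tall; origin at the centre of its underside. Bystander on the board
- lens: black camera lens standing on end, 69 mm diameter, 66 mm tall; origin at the centre of its underside. Bystander on the board
- glue: white glue bottle, 34 mm diameter, 95 mm tall; origin at the centre of its underside. Bystander on the board
- padlock: small brass padlock lying flat, about 60 x 40 mm, 16 mm tall; origin under its centre. Bystander on the board
- jar: amber glass jar with steel lid, 48 mm diameter, 58 mm tall; origin at the centre of its underside. Bystander on the board
Mind the look-alikes: they are no part of the job. Of the things shaped like the vase, the terracotta one is meant. Of the things that look like the part that bears plinth_top, the larger one is meant.

How it is judged:
By the outcome, as a careful person would: the job done as asked, in the order asked, and still so for the second after the job is handed in, with the robot touching nothing.
It also fails if it takes over 48 s, if anything falls off the work surface, if the arm or the gripper's body presses on something with over 40 N, if the wrist force passes 120 N, or if a joint passes its speed limit or range.

## Working session

There is one attempt and no reset: what is moved stays moved. The work goes in short steps, Python scripts to look and compute and a tool call to move; the robot and the scene stay as the last step left them, time stands still between calls to the robot, and variables do not carry over. Pictures are saved under pics/ and viewed, at most 10 in all, crops included, and the job is handed in when it is done.

Besides the shell and the picture viewer there is one more tool, called as a command line: name --pt "numbers of a row" for each row, then --argument value for the rest. play_rows: Moves the arm, as the interface text tells. Its arguments: {"type":"object","properties":{"increments":{"type":"array","items":{"type":"array","items":{"type":"number"}}},"force":{"type":"number"}},"required":["increments"]}

```bash
mkdir -p pics; cat > h.py <<'E'
import numpy as np, cv2
from bench import telemetry, viewer, sign_off, ctrl
def cam(n):
    c=viewer.capture(n); f=192/np.tan(np.radians(c['fovy'])/2)
    c['K']=np.array([[f,0,c['cx']],[0,f,c['cy']],[0,0,1.]]); c['D']=np.array(c['dist_coeffs'],float); c['T']=np.array(c['extrinsics']); return c
def ray(c,uv,z):
    uv=np.asarray(uv,float).reshape(-1,1,2)
    p=cv2.undistortPoints(uv,c['K'],c['D']).reshape(-1,2)
    d=np.c_[p,np.ones(len(p))]@c['T'][:3,:3].T; o=c['T'][:3,3]
    return o+d*((z-o[2])/d[:,2])[:,None]
def cloud(c):
    v,u=np.mgrid[:384,:512]; p=cv2.undistortPoints(np.stack([u,v],-1).reshape(-1,1,2).astype(float),c['K'],c['D']).reshape(-1,2)
    z=c['z_map'].reshape(-1); P=np.c_[p*z[:,None],z]@c['T'][:3,:3].T+c['T'][:3,3]; P[z==0]=np.nan; return P.reshape(384,512,3)
def save(c,n): cv2.imwrite('pics/'+n,c['image'][:,:,::-1])
E
python3 - <<'E'
from h import *
a=cam('top');b=cam('scene');print(a['T'],b['T'][:3,3])
cv2.imwrite('pics/a.png',np.vstack([a['image'],b['image']])[:,:,::-1][:, :])
save(a,'top.png');save(b,'scene.png')
print(telemetry.get_obs())
E
```

```text
[[ 0.07711232 -0.96776903  0.2397432   0.3573115 ]
 [-0.99699124 -0.07294595  0.02621752  0.00828705]
 [-0.00788421 -0.24104356 -0.97048227  0.83783991]
 [ 0.          0.          0.          1.        ]] [ 0.86753758 -0.61004679  0.87496416]
{'clock': 0.1, 'joint_positions': array([-1.25469729e+00,  9.18227671e-02,  1.23179561e+00,  1.93441157e-05,
        1.81979659e+00, -5.66744223e-02]), 'joint_velocities': array([ 0.00072221, -0.00140744, -0.00223277,  0.00046232,  0.0009758 ,
       -0.0004342 ]), 'effort': array([ 2.54580271e-03, -4.60219145e+01, -4.19217110e+01, -2.19317292e-05,
        1.06316688e-02, -4.08905336e-06]), 'tool_pos': array([ 0.21845843, -0.55854046,  0.23022345]), 'tcp_rot': array([-3.08540147e+00, -5.81838743e-01,  3.40854710e-04]), 'wrist_force': array([0.89050036, 0.85879777, 0.48972968]), 'ft_torque': array([ 0.00042869, -0.02402009,  0.01567075]), 'finger_force': 0.0, 'opening': 0.08538702827577438}
```

View pics/top.png

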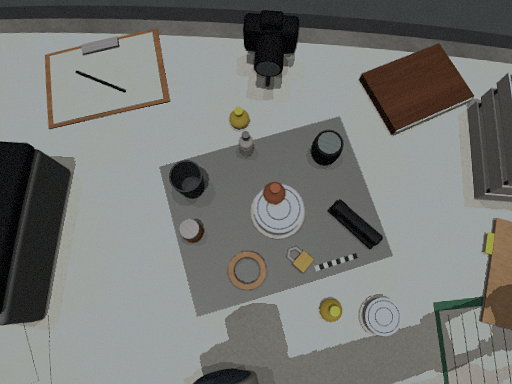

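View pics/scene.png

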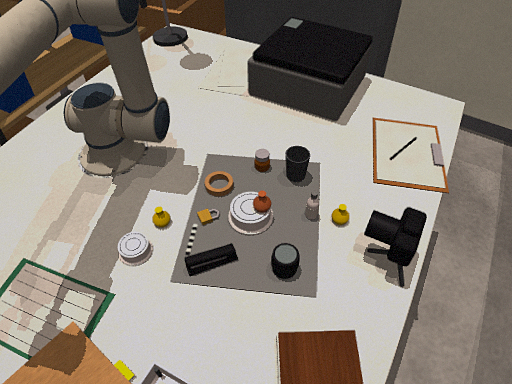

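The top view shows the large plinth at about (278,210) on the board with the terracotta vase at about (274,192), toward its far (+x) edge. The small plinth is at (381,315), and the yellow vases are look-alikes. The scene view agrees: vase (262,202), plinth (250,212).

```bash
cat >> h.py <<'E'
def measure(c,box=None):
    P=cloud(c); hsv=cv2.cvtColor(c['image'],cv2.COLOR_RGB2HSV)
    red=((hsv[...,0]<14)|(hsv[...,0]>174))&(hsv[...,1]>120)
    near=np.hypot(P[...,0]-.51,P[...,1]+.05)<.12
    m=red&near&(P[...,2]>.05)&(P[...,2]<.125)
    top=near&(abs(P[...,2]-.049)<.006)&(hsv[...,1]<60)&(hsv[...,2]>60)
    return P,m,top
def circ(xy,r=None):
    from scipy.optimize import least_squares
    x0=xy.mean(0)
    if r: return least_squares(lambda p:np.hypot(*(xy-p).T)-r,x0,loss='soft_l1',f_scale=.001).x
    return least_squares(lambda p:np.hypot(*(xy-p[:2]).T)-p[2],[*x0,.03],loss='soft_l1',f_scale=.001).x
E
python3 - <<'E'
from h import *
for n in('top','scene'):
    c=cam(n);P,m,t=measure(c)
    print(n,m.sum(),t.sum())
    cs,_=cv2.findContours(t.astype(np.uint8),cv2.RETR_EXTERNAL,cv2.CHAIN_APPROX_NONE)
    k=max(cs,key=cv2.contourArea).reshape(-1,2); xy=ray(c,cv2.convexHull(k).reshape(-1,2),.049)[:,:2]
    print('plinth',circ(xy),circ(xy,.055))
    V=P[m]
    for z in np.arange(.05,.115,.01):
        s=V[(V[:,2]>=z)&(V[:,2]<z+.01)]
        if len(s)>3: print(z,len(s),s.mean(0),s.min(0),s.max(0))
    # axis from slope
    zt=[0,.017,.034,.049,.058];rt=[.018,.025,.016,.008,.011]
    from scipy.optimize import least_squares
    r=least_squares(lambda p:np.hypot(V[:,0]-p[0],V[:,1]-p[1])-np.interp(V[:,2]-.049,zt,rt),V.mean(0)[:2],loss='soft_l1',f_scale=.002).x
    print('vase',r)
    bs=P[(abs(P[...,0]-.5)<.25)&(abs(P[...,1]+.05)<.3)&(P[...,2]>.001)&(P[...,2]<.007)];print(bs.mean(0))
E
```

```text
top 356 1578
plinth [ 0.53183498 -0.02406969  0.05479598] [ 0.53186871 -0.02406936]
0.07 116 [ 0.55423959 -0.01398109  0.07642677] [ 0.53743534 -0.03469968  0.07089786] [0.58267742 0.00888288 0.07999853]
0.08000000000000002 137 [ 0.55556543 -0.01134127  0.08445997] [ 0.54076811 -0.03199807  0.08000349] [0.57945545 0.00857018 0.08986361]
0.09000000000000001 21 [ 0.55378995 -0.00989692  0.09206034] [ 0.54792831 -0.0189896   0.0900139 ] [ 0.56230983 -0.00160997  0.09581837]
0.1 77 [ 0.56093848 -0.01218731  0.10772969] [ 0.55141573 -0.02172142  0.10521791] [ 0.57131016 -0.00299652  0.10982394]
vase [ 0.56065473 -0.01206214]
[ 0.49556242 -0.0311266   0.00383359]
scene 267 804
plinth [ 0.53371146 -0.03072636  0.05538022] [ 0.53377697 -0.03100011]
0.05 7 [ 0.56886092 -0.03330933  0.05605294] [ 0.55911263 -0.03738383  0.05026965] [ 0.57738367 -0.02679811  0.05950074]
0.060000000000000005 32 [ 0.57087895 -0.0325988   0.06604678] [ 0.55058024 -0.04047674  0.06048386] [ 0.58491547 -0.01281707  0.06988296]
0.07 93 [ 0.56786568 -0.0262746   0.07495799] [ 0.5408138  -0.03935751  0.07016982] [0.58497552 0.00132971 0.07990807]
0.08000000000000002 75 [ 0.56423145 -0.02254195  0.08431417] [ 0.54527831 -0.03653374  0.08005124] [ 0.57841202 -0.00145069  0.08936112]
0.09000000000000001 16 [ 0.56398365 -0.02205671  0.09407507] [ 0.55730512 -0.02484493  0.0904688 ] [ 0.56997012 -0.01674186  0.09954302]
0.1 44 [ 0.56198676 -0.01658424  0.10494206] [ 0.55040774 -0.02437836  0.10040837] [ 0.57083364 -0.00722184  0.1099242 ]
vase [ 0.56060664 -0.01522505]
[ 0.54531377 -0.06424886  0.00294901]
```

```bash
cat >> h.py <<'E'
from scipy.spatial.transform import Rotation as Ro
def plan(tgt):
    o=telemetry.get_obs(); R=Ro.from_rotvec(o['tcp_rot']).as_matrix()
    d=R.T@(np.array(tgt)-o['tool_pos']); print('pos',o['tool_pos'].round(4),'xdir deg',np.degrees(np.arctan2(R[1,0],R[0,0])).round(2),'j',o['joint_positions'].round(2),'t',o['clock'],'op',o['opening'],'F',o['wrist_force'].round(2))
    print('tool delta mm',(d*1000).round(1),'units',(d/.025).round(2)); return d
E
python3 - <<'E'
from h import *
plan([.50,.0,.23])
c=cam('top');P=cloud(c)
q=(P[...,2]>.052)&(P[...,2]<.13)&(np.hypot(P[...,0]-.532,P[...,1]+.025)<.19)&(np.hypot(P[...,0]-.532,P[...,1]+.025)>.075)
n,l,s,ce=cv2.connectedComponentsWithStats(q.astype(np.uint8))
for i in range(1,n):
    if s[i,4]>15:
        p=P[l==i]; d=np.hypot(p[:,0]-.532,p[:,1]+.025); print(ce[i].round(),p.mean(0).round(3),p[:,2].max().round(3),'mind',d.min().round(3))
E
```

```text
pos [ 0.2185 -0.5586  0.2306] xdir deg 21.36 j [-1.25  0.09  1.23 -0.    1.82 -0.06] t 0.2 op 0.08531829528312702 F [ 0.67  0.25 -0.13]
tool delta mm [ 465.7 -417.7    1.1] units [ 18.63 -16.71   0.04]
[246. 141.] [0.673 0.058 0.077] 0.102 mind 0.151
[325. 148.] [ 0.672 -0.121  0.069] 0.076 mind 0.15
[198. 184.] [0.565 0.15  0.082] 0.098 mind 0.171
[195. 228.] [0.473 0.149 0.062] 0.067 mind 0.176
```

play_rows --pt "0.9 -0.6 0 0 0.3" --pt "0.9 -0.6 0 0 0.3" --pt "0.9 -0.6 0 0 0.3" --pt "0.9 -0.6 0 0 0.3" --pt "0.9 -0.6 0 0 0.3" --pt "0.9 -0.6 0 0 0.3" --pt "0.9 -0.6 0 0 0.3" --pt "0.9 -0.6 0 0 0.3"

```text
clock: 0.92
tool_pos: [0.343, -0.3803, 0.2313]
tcp_rot: [3.087, 0.582, 0.0]
wrist_force: [0.1, -0.2, 0.2]
opening: 0.0254
finger_force: 0.0
```

play_rows --pt "0.9 -0.6 0 0 0.3" --pt "0.9 -0.6 0 0 0.3" --pt "0.9 -0.6 0 0 0.3" --pt "0.9 -0.6 0 0 0.3" --pt "0.9 -0.6 0 0 0.3" --pt "0.9 -0.6 0 0 0.3" --pt "0.9 -0.6 0 0 0.3" --pt "0.9 -0.6 0 0 0.3"

```text
clock: 1.58
tool_pos: [0.4669, -0.2029, 0.2313]
tcp_rot: [3.087, 0.582, 0.0]
wrist_force: [0.1, -1.1, 0.3]
opening: 0.0254
finger_force: 0.0
```

play_rows --pt "0.9 -0.6 0 0 0.3" --pt "0.9 -0.6 0 0 0.3" --pt "0.9 -0.6 0 0 0.3" --pt "0.9 -0.6 0 0 0.3" --pt "0.9 -0.6 0 0 0.3" --pt "0 0 0 0 0.3" --pt "0 0 0 0 0.3"

```text
clock: 2.17
tool_pos: [0.5442, -0.0922, 0.2308]
tcp_rot: [-3.086, -0.586, 0.001]
wrist_force: [0.0, -0.7, -0.2]
opening: 0.0257
finger_force: 0.0
```

```bash
python3 - <<'E'
from h import *
plan([.606,.007,.2])
c=cam('wrist');save(c,'w1.png');print(c['T'])
E
```

```text
pos [ 0.5442 -0.0922  0.2308] xdir deg 21.5 j [-0.23 -0.04  1.36 -0.    1.82  0.97] t 2.1667 op 0.025660685466036896 F [ 0.05 -0.69 -0.2 ]
tool delta mm [ 93.9 -69.7  30.7] units [ 3.76 -2.79  1.23]
[[ 0.36632874 -0.88259956 -0.2946545   0.61974858]
 [-0.93048485 -0.34784811 -0.11488964 -0.06200496]
 [-0.00109347  0.31625893 -0.94867228  0.37354522]
 [ 0.          0.          0.          1.        ]]
```

View pics/w1.png

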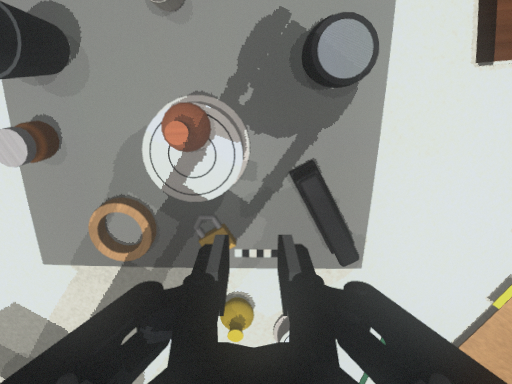

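The wrist view shows the plinth rings centred near (192,153), the vase belly near (187,127) with its lip at (176,133), and the fingertips at (215,240) and (287,240).

```bash
cat >> h.py <<'E'
def both(c):
    from scipy.optimize import least_squares
    P,m,t=measure(c)
    k,n=cv2.connectedComponents(t.astype(np.uint8))
    cs,_=cv2.findContours(cv2.morphologyEx((t|m).astype(np.uint8),cv2.MORPH_CLOSE,np.ones((5,5))),cv2.RETR_EXTERNAL,cv2.CHAIN_APPROX_NONE)
    q=max(cs,key=cv2.contourArea).reshape(-1,2); xy=ray(c,q,.049)[:,:2]
    print('plinth',circ(xy).round(4),circ(xy,.055).round(4))
    # dark ring pixels near inner ring
    g=cv2.cvtColor(c['image'],cv2.COLOR_RGB2GRAY).astype(np.uint8)
    bh=cv2.morphologyEx(g,cv2.MORPH_BLACKHAT,np.ones((5,5),np.uint8))
    v,u=np.nonzero((bh>25)&(~cv2.dilate(m.astype(np.uint8),np.ones((5,5))).astype(bool))); xy=ray(c,np.c_[u,v],.049)[:,:2]
    p0=circ(ray(c,q,.049)[:,:2],.055)
    for r in(.0255,.0465):
        p=p0
        for _ in range(3):
            s=abs(np.hypot(*(xy-p).T)-r)<.003
            if s.sum()>20:p=circ(xy[s],r)
        print('ring',r,s.sum(),p.round(4))
    V=P[m];zt=[0,.017,.034,.049,.058];rt=[.018,.025,.016,.008,.011]
    r=least_squares(lambda p:np.hypot(V[:,0]-p[0],V[:,1]-p[1])-np.interp(V[:,2]-.049,zt,rt),V.mean(0)[:2],loss='soft_l1',f_scale=.002)
    print('vase',len(V),r.x.round(4),'res',np.median(abs(r.fun)).round(4))
    L=P[m&(P[...,2]>.1045)];print('lip',len(L),L.mean(0).round(4) if len(L) else '')
    # silhouette of belly via widest extent
    return r.x
E
python3 - <<'E'
from h import *
both(cam('wrist'));both(cam('top'))
E
```

```text
plinth [ 0.532  -0.025   0.0547] [ 0.532 -0.025]
ring 0.0255 197 [ 0.5314 -0.0247]
ring 0.0465 432 [ 0.5318 -0.0245]
vase 916 [ 0.5614 -0.0119] res 0.0013
lip 460 [ 0.561  -0.0124  0.1073]
plinth [ 0.5368 -0.0029  0.0382] [ 0.5329 -0.0255]
ring 0.0255 53 [0.505  0.0108]
ring 0.0465 105 [ 0.5332 -0.0255]
vase 283 [ 0.5608 -0.0112] res 0.0015
lip 77 [ 0.5609 -0.0117  0.1078]
```

```bash
python3 - <<'E'
from h import *
plan([.6006,.0055,.13])
E
```

```text
pos [ 0.5435 -0.0941  0.2313] xdir deg 21.31 j [-0.23 -0.04  1.36 -0.    1.82  0.97] t 2.3167 op 0.02560805940944339 F [-0.93 -0.33 -0.11]
tool delta mm [ 89.4 -72.  101.3] units [ 3.58 -2.88  4.05]
```

play_rows --pt "0.8 -0.64 0 0 0.3" --pt "0.8 -0.64 0 0 0.3" --pt "0.8 -0.64 0 0 0.3" --pt "0.8 -0.64 0.6 0 0.3" --pt "0.38 -0.32 0.8 0 0.3" --pt "0 0 0.8 0 0.3" --pt "0 0 0.8 -0.027 0.3" --pt "0 0 0 0 0.3"

```text
clock: 2.98
tool_pos: [0.5988, 0.0055, 0.1511]
tcp_rot: [-3.072, -0.648, 0.012]
wrist_force: [0.1, -0.1, -1.7]
opening: 0.0259
finger_force: 0.0
```

```bash
python3 - <<'E'
from h import *
plan([.6006,.0055,.054])
c=cam('wrist');save(c,'w2.png');both(c)
E
```

```text
pos [0.5988 0.0055 0.1511] xdir deg 23.81 j [-0.05  0.09  1.37 -0.    1.69  1.11] t 2.9833 op 0.02588419721625383 F [ 0.08 -0.08 -1.7 ]
tool delta mm [ 2.3  1.  97.1] units [0.09 0.04 3.88]
plinth [ 0.5353 -0.023   0.0516] [ 0.5324 -0.0241]
ring 0.0255 104 [ 0.5311 -0.0249]
ring 0.0465 249 [ 0.5316 -0.0248]
vase 2093 [ 0.561  -0.0123] res 0.0012
lip 569 [ 0.5615 -0.0121  0.1072]
```

View pics/w2.png

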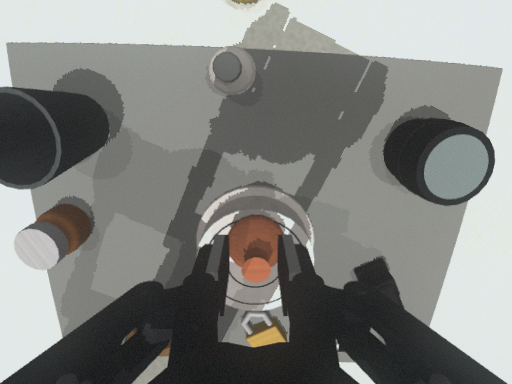

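The cradle is laterally aligned: the vase is at (257,245), between fingers at about (215,245) and (292,245). Descending now, clear of the vase.

play_rows --pt "0 0 0.5 0 0.3" --pt "0 0 0.5 0 0.3" --pt "0 0 0.5 0 0.3" --pt "0 0 0.5 0 0.3" --pt "0 0 0.4 0 0.3" --pt "0 0 0.2 0 0.3" --pt "0 0 0 0 0.3" --pt "0 0 0 0 0.3"

```text
clock: 3.7
tool_pos: [0.6009, 0.0063, 0.091]
tcp_rot: [-3.074, -0.648, 0.001]
wrist_force: [0.4, -0.2, -0.4]
opening: 0.0256
finger_force: 0.0
```

```bash
python3 - <<'E'
from h import *
plan([.6006,.0055,.054])
c=cam('wrist');both(c)
E
```

```text
pos [0.6009 0.0063 0.091 ] xdir deg 23.79 j [-0.05  0.11  1.46 -0.    1.57  1.11] t 3.7 op 0.025563577574086446 F [ 0.36 -0.16 -0.36]
tool delta mm [-0.6  0.7 37. ] units [-0.02  0.03  1.48]
plinth [ 0.5361 -0.0217  0.0388] [ 0.5555 -0.0497]
ring 0.0255 25 [ 0.5556 -0.0488]
ring 0.0465 12 [ 0.5555 -0.0497]
vase 3832 [ 0.5607 -0.0123] res 0.0013
lip 859 [ 0.5638 -0.0111  0.1074]
```

play_rows --pt "0 0 0.3 0 0.3" --pt "0 0 0.3 0 0.3" --pt "0 0 0.3 0 0.3" --pt "0 0 0.3 0 0.3" --pt "0 0 0.2 0 0.3" --pt "0 0 0 0 0.3" --pt "0 0 0 0 0.3"

```text
clock: 4.33
tool_pos: [0.6006, 0.0063, 0.0556]
tcp_rot: [-3.074, -0.648, 0.002]
wrist_force: [0.2, -0.3, 0.9]
opening: 0.0257
finger_force: 0.0
```

```bash
python3 - <<'E'
from h import *
plan([.6006,.0055,.054])
c=cam('scene');cv2.imwrite('pics/s2.png',cv2.resize(c['image'][130:270,160:350,::-1],None,fx=4,fy=4,interpolation=2))
E
```

```text
pos [0.6006 0.0063 0.0556] xdir deg 23.79 j [-0.05  0.13  1.5   0.    1.51  1.11] t 4.3333 op 0.02572487214909767 F [ 0.17 -0.33  0.9 ]
tool delta mm [-0.4  0.7  1.6] units [-0.01  0.03  0.06]
```

View pics/s2.png

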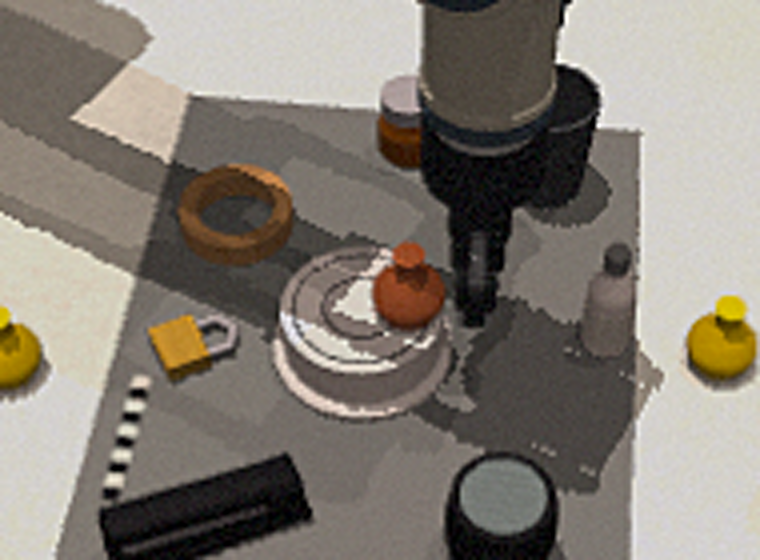

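The fingertips stand behind the vase at (475,315), clear and at belly height. Pushing slowly.

play_rows --pt "-0.12 0.02 0.04 0 0.3" --pt "-0.12 0 0 0 0.3" --pt "-0.12 0 0 0 0.3" --pt "-0.12 0 0 0 0.3" --pt "-0.12 0 0 0 0.3" --pt "-0.1 0 0 0 0.3" --pt "-0.1 0 0 0 0.3" --pt "0 0 0 0 0.3"

```text
clock: 5.05
tool_pos: [0.5826, -0.0023, 0.0555]
tcp_rot: [3.074, 0.647, 0.0]
wrist_force: [-0.6, 0.2, 0.4]
opening: 0.0256
finger_force: 0.2
```

```bash
cat >> h.py <<'E'
def chk():
    plan([.5318,-.0247,.0545])
    both(cam('wrist')); both(cam('scene'))
E
python3 -c "
from h import *
chk()"
```

```text
pos [ 0.5826 -0.0023  0.0555] xdir deg 23.78 j [-0.06  0.08  1.55  0.    1.51  1.09] t 5.05 op 0.025629543505627357 F [-0.55  0.18  0.43]
tool delta mm [-55.5  -0.    1. ] units [-2.22 -0.    0.04]
plinth [ 0.5452 -0.0182  0.0317] [0.5346 0.0209]
ring 0.0255 7 [0.5346 0.0209]
ring 0.0465 164 [0.6184 0.0057]
vase 3917 [ 0.5533 -0.0147] res 0.001
lip 0 
plinth [ 0.5328 -0.0304  0.0538] [ 0.533  -0.0301]
ring 0.0255 36 [ 0.5322 -0.0284]
ring 0.0465 83 [ 0.5332 -0.0278]
vase 249 [ 0.5538 -0.0172] res 0.0016
lip 29 [ 0.5605 -0.0237  0.1077]
```

```bash
python3 - <<'E'
from h import *
c=cam('scene');w=cam('wrist')
a=cv2.resize(c['image'][150:240,210:310],(400,360),interpolation=2);b=cv2.resize(w['image'],(400,300))
b=np.vstack([b,np.zeros((60,400,3),np.uint8)])
cv2.imwrite('pics/s3.png',np.hstack([a,b])[:,:,::-1])
E
```

```text
(no output)
```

View pics/s3.png

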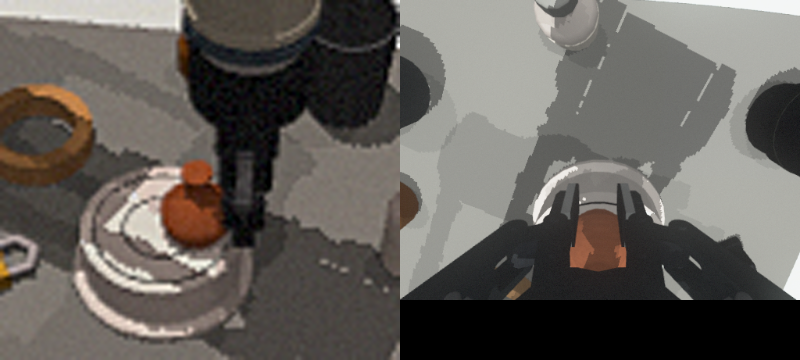

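The vase is upright and cradled between the fingertips (left panel (195,210)). Continuing the push.

play_rows --pt "-0.12 0 0 0 0.3" --pt "-0.12 0 0 0 0.3" --pt "-0.12 0 0 0 0.3" --pt "-0.12 0 0 0 0.3" --pt "-0.12 0 0 0 0.3" --pt "-0.12 0 0 0 0.3" --pt "-0.1 0 0 0 0.3" --pt "0 0 0 0 0.3"

```text
clock: 5.92
tool_pos: [0.5636, -0.0107, 0.0552]
tcp_rot: [3.074, 0.647, -0.001]
wrist_force: [0.3, -1.3, -1.0]
opening: 0.0256
finger_force: 0.1
```

```bash
python3 -c "
from h import *
chk()"
```

```text
pos [ 0.5636 -0.0107  0.0552] xdir deg 23.78 j [-0.08  0.03  1.6  -0.    1.5   1.08] t 5.9167 op 0.02564028605035641 F [ 0.26 -1.31 -1.02]
tool delta mm [-34.7  -0.    0.8] units [-1.39 -0.    0.03]
plinth [ 0.5411 -0.0204  0.0442] [ 0.5325 -0.0245]
ring 0.0255 161 [ 0.5318 -0.0248]
ring 0.0465 683 [ 0.5314 -0.025 ]
vase 3823 [ 0.5343 -0.0231] res 0.001
lip 1 [ 0.5602 -0.0271  0.1045]
plinth [ 0.5324 -0.0318  0.0532] [ 0.532  -0.0312]
ring 0.0255 10 [ 0.532  -0.0312]
ring 0.0465 76 [ 0.5329 -0.0277]
vase 245 [ 0.5346 -0.0255] res 0.0016
lip 36 [ 0.5415 -0.0303  0.1074]
```

play_rows --pt "-0.06 0 0 0 0.3" --pt "-0.06 0 0 0 0.3" --pt "0 0 0 0 0.3" --pt "0 0 0 0 0.3"

```text
clock: 6.35
tool_pos: [0.5613, -0.0117, 0.0553]
tcp_rot: [-3.074, -0.648, 0.0]
wrist_force: [0.0, 0.7, 0.5]
opening: 0.0256
finger_force: 0.3
```

```bash
python3 -c "
from h import *
chk()"
```

```text
pos [ 0.5613 -0.0117  0.0553] xdir deg 23.79 j [-0.08  0.03  1.61 -0.    1.5   1.07] t 6.35 op 0.02560988630523709 F [0.05 0.66 0.47]
tool delta mm [-32.3  -0.    0.8] units [-1.29 -0.    0.03]
plinth [ 0.5414 -0.0198  0.0449] [ 0.5326 -0.0244]
ring 0.0255 165 [ 0.5317 -0.0246]
ring 0.0465 763 [ 0.5314 -0.025 ]
vase 3851 [ 0.5321 -0.0241] res 0.001
lip 0 
plinth [ 0.5322 -0.0325  0.0529] [ 0.532  -0.0318]
ring 0.0255 10 [ 0.532  -0.0318]
ring 0.0465 85 [ 0.5327 -0.0279]
vase 240 [ 0.5323 -0.0264] res 0.0017
lip 38 [ 0.5373 -0.0318  0.107 ]
```

Centred within about 1 mm. Backing off, then up.

play_rows --pt "0.2 0 0 0 0.3" --pt "0.3 0 0 0 0.3" --pt "0.5 0 0 0 0.3" --pt "0.5 0 0 0 0.3" --pt "0.2 0 0 0 0.3" --pt "0 0 -0.3 0 0.3" --pt "0 0 -0.6 0 0.3" --pt "0 0 -0.8 0 0.3"

```text
clock: 7.12
tool_pos: [0.599, 0.0054, 0.0965]
tcp_rot: [-3.073, -0.648, 0.007]
wrist_force: [-0.3, 0.8, 0.0]
opening: 0.0252
finger_force: 0.0
```

play_rows --pt "0 0 -0.8 0 0.3" --pt "0 0 -0.8 0 0.3" --pt "0 0 -0.8 0 0.3" --pt "0 0 -0.8 0 0.3" --pt "0 0 -0.8 0 0.3" --pt "0 0 -0.5 0 0.3" --pt "0 0 0 0 0.3" --pt "0 0 0 0 0.3"

```text
clock: 7.78
tool_pos: [0.6004, 0.0054, 0.2109]
tcp_rot: [3.074, 0.647, 0.002]
wrist_force: [-0.2, -0.0, 0.2]
opening: 0.0257
finger_force: 0.0
```

```bash
python3 -c "
from h import *
chk()
c=cam('wrist');save(c,'w4.png')"
```

```text
pos [0.6004 0.0054 0.2109] xdir deg 23.78 j [-0.05  0.09  1.27 -0.    1.78  1.11] t 7.7833 op 0.025682716054192586 F [-0.24 -0.01  0.21]
tool delta mm [-75.1  -0.2 156.3] units [-3.   -0.01  6.25]
plinth [ 0.5357 -0.0229  0.0518] [ 0.5331 -0.024 ]
ring 0.0255 112 [ 0.5318 -0.0247]
ring 0.0465 317 [ 0.5314 -0.0247]
vase 768 [ 0.5319 -0.0241] res 0.0015
lip 332 [ 0.5329 -0.0238  0.1072]
plinth [ 0.5333 -0.0297  0.0544] [ 0.5332 -0.0296]
ring 0.0255 16 [ 0.5332 -0.0296]
ring 0.0465 97 [ 0.5326 -0.0278]
vase 271 [ 0.5322 -0.0265] res 0.0013
lip 29 [ 0.5318 -0.0272  0.1059]
```

View pics/w4.png

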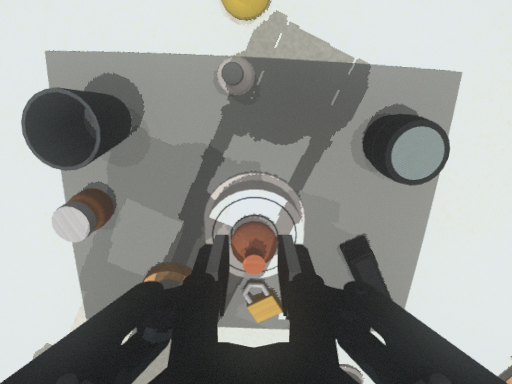

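The vase, at (254,242), stands upright and centred in the inner ring. Nothing else has been disturbed and the gripper is clear.

```bash
python3 -c "
from bench import sign_off
print(sign_off())"
```

```text
the job is handed in; nothing more can be done
None
```

The terracotta vase stands upright within about 1 mm of the plinth's centre by the wrist camera, its foot inside the inner ring. The arm is clear, nothing else was touched, and the job was handed in at about 8 s.

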